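# Trim the therapy unit with the tuning tool

### The arm

A 6-joint arm with a two-finger parallel gripper is mounted at the origin on a cart in front of the work surface, level with it; the furniture and walls round the work are solid. World frame = base frame: x ahead of the robot, y to its left, z up, the work surface at z = 0. Lengths are in m, angles in rad, forces in N, time in s.
With the tool pointing down it reaches from about 0.4 to 0.825 m from the base axis. Payload 7 kg.
Tool frame: the origin (TCP) lies between the finger pads; the fingertips stand 17 mm ahead of it and the grasp point (between the pads) lies 2 mm behind it; z points along the fingers, y is the line along which they close (so a half turn about z gives the same grasp; the last joint's range is limited). The gripper opens to 85 mm and grips with 20 to 120 N. Pads are 22 mm wide; open, the fingers measure 114 mm over their backs; the gripper's body (76 mm by 85 mm) begins 54 mm behind the grasp point. The pads swing forward as they close: fully open they stand 13 mm farther back than shut.
Start: joints at [1.56, 0.359, 0.012, 0, -1.224, -0.288], TCP at [0.199, 0.645, 0.248] pointing down, gripper open.
Joint ranges: [-3.07, 3.07], [-1.43, 2.12], [-1.02, 1.25], [-3.03, 1.67], [-3.05, -0], [-3.03, 3.03]. Speed limits (rad/s): [2.39, 2.39, 3.01, 3.14, 3.14, 3.14].

### API

Orientations are given as a unit quaternion [x, y, z, w].
In Python, from bench import * gives the robot as it stands.
- The arm moves only by the tool servo_tool, never from a script. Its arguments are lists of equal length, an entry for each row: "translation": the shift along the tool's x, y, z in m, a list of three; "turn": the turn, a rotation vector about the tool's x, y, z in rad, a list of three. A call has 1 to 8 rows; each row is the pose to reach, as a shift and turn from the pose commanded when the call began, along the tool's axes at that moment; what a row does not reach only later rows make up. A row lasts 1/10 s, in which the tool goes at most 50 mm and 8.59 degrees, less where a joint would pass 70% of its speed; a pose out of reach is approached as far as the arm can. A call with a gripper value outside its range is refused whole. "hand" is the opening in per cent of the stroke, from 0 (shut) to 100 (fully open), set as the call begins (left out, the last holds). The fingers move at their own pace and stop on an object; "force" is the grip in N (left out, the last holds). Time passes only in rows, so rows that repeat a pose let the fingers close. It gives the time, the measured TCP pose, the force, the opening and the grip force at its end, in the units of the state.
- read_state(): the state, without advancing time (a new reading comes with each control period).
- grab_frame(name): name is "scene" or "top" or "wrist"; returns a dict with "pixels" (400x640x3 uint8, red, green, blue), "fx", "fy", "cx", "cy" (pixels), "eye" and "orientation" of the camera in the world. Camera axes: x right, y down, z forward; pixel columns grow to the right and rows downward; lengths in m; the calibration is good to about 2 mm. A picture is of the moment at which its call begins. There is no depth.
- finish_job(): hands the job in; it is judged then, once.
The state is a dict: "time": time; "joints": joint angles; "qvel": joint speeds; "joint_efforts": joint torques, N m; "ee_pos": TCP position; "eef_rot": TCP orientation; "wrist_force": force on the tool from outside, world axes, zero at the start; "ft_torque": the same for the moment, N m; "opening": opening from 0.0 (shut) to 1.0 (fully open); "finger_force": force on a finger pad.
Only numpy, scipy, OpenCV 4.12 (cv2) and the standard library are available. Lean on these libraries where they do the work, as an engineer would, in place of code of your own. Each camera call takes 0.05 s, during which the arm holds its last target. There are 200 camera calls.

### The job

Take the orange plastic tuning tool from its blue stand, feel its blade into the slot of the sprung brass trimmer screw in the therapy unit's round well and turn the screw with it until the red pointer lies on the green mark, then stand the tool back upright in the hole of its stand. The trimmer is delicate: press on it only lightly, under about 10 N, turn it with nothing but the tool, and leave everything else where it is.

Things in the scene. Friction and masses are not known exactly. Their poses are not given: they have to be found in the camera images.
- tuner_grip (a point): centre of the handle of the upright orange plastic tuning tool, 107 mm long, 35 g. z points up along the tool away from the blade, x along the blade's width. Handle 14 x 14 mm, flats square to x and y, from 30 mm below this point to 30 mm above. Under it a collar 22 mm wide and 4 mm thick, then a shaft 8 mm thick, then the flat blade
- tuner_tip (a point): middle of the end of the tool's flat white blade, 77 mm below tuner_grip, same axes. The blade is 12 mm wide (x), 2.4 mm thick (y), 8 mm long; a half turn about z is the same
- stand_hole (a point): centre of the mouth of the round hole, 13 mm wide, 50 mm deep, in the top of the tool's stand, a fixed blue plastic block 64 x 64 x 50 mm; z up. The tool stands in it blade down, its collar resting on the top face: blade's end 43 mm below this point, handle's centre 34 mm above
- unit: therapy unit, a fixed white case 130 (x) x 150 (y) x 70 mm with a round well in its top; origin under its centre, x from the front with the sockets to the back, z up. In the middle of the well stands the trimmer, a slotted brass screw on a white dial with a green mark at the back. The dial is clocked up to 0.25 rad either way about z from the unit's x axis; this is not measured
- well (a point): centre of the well (70 mm wide, 34 mm deep) in the plane of the case's top, axes as unit. On its axis the brass head, 20 mm wide; its top lies 5 to 24 mm below this point, not measured. Slot through its middle, open at both ends, 4.4 mm wide, 5 mm deep, edges bevelled 1.5 mm. The head is sprung: sinks 0.7 mm per N, at most 4 mm (6 N), and rises when let go or when the blade drops into the slot: the force falls
- trimmer (a joint): angle of the screw, its slot and its red pointer (30 mm long, parallel to the slot) from the middle of the green mark, rad, positive anticlockwise from above. Mark 0.24 rad wide. -1.0 to -0.5 at the start: turn it anticlockwise. Stops at -1.5 and 1.5. Stiff (0.04 N m), stays where left. The blade has 0.17 rad of play either way in the slot; rubbing on the head under 4 N does not turn it
- mug: green and white mug, 78 x 116 x 101 mm, a bystander; origin under its centre
- oximeter: white finger clip oximeter, 32 x 58 x 30 mm, a bystander; origin under its centre
- tape_roll: roll of white tape lying flat, 67 mm wide, 25 mm high, a bystander; origin under its centre
- gauze_pack: flat white gauze pack with a green stripe, 68 x 95 x 12 mm, a bystander; origin under its centre
Not all that is in view belongs to the job. Of the things shaped like the part that bears tuner_grip, the orange one is meant.

How it is judged:
On the way, in this order (a step that is already met when the one before it is completed fails the run):
1. the tool is lifted clear of its stand (z of tuner_tip in the frame of stand_hole above 0.005 m), for 0.1 s.
2. the tool's blade is down in the well on the trimmer and the pointer is on the green mark (value of joint trimmer between -0.12 and 0.12 rad and horizontal distance between tuner_tip and well below 0.008 m and z of tuner_tip in the frame of well below -0.004 m), for 0.2 s.
At the end, for the whole second after the job is handed in: The pointer lies on the green mark (trimmer within 0.12 rad of 0), and the tool stands released and still in the hole of its stand, blade down, its blade's end at least 38 mm below the hole's mouth and within 6 mm of its centre, tilted less than 0.15 rad (value of joint trimmer between -0.12 and 0.12 rad and horizontal distance between tuner_tip and stand_hole below 0.006 m and z of tuner_tip in the frame of stand_hole below -0.038 m and angle between tuner_grip's own z axis and vertical below 0.15 rad and linear speed of tuner below 0.02 m/s and contact force between the fingers and tuner below 0.1 N); the robot touches nothing.
It fails at once if the contact force of the tool on the trimmer, side forces in the slot included, exceeds 25 N (contact force between tuner and trimmer above 25 N).
It fails at once if the gripper touches the trimmer (contact force between any of the fingers, the arm and trimmer above 0.2 N).
It fails at once if another loose thing is moved by more than 2 cm (distance of any of mug, oximeter, tape_roll, gauze_pack from where it was at the start of the episode above 0.02 m).
It also fails if it takes over 61 s, if anything falls off the work surface, if the arm or the gripper's body presses on something with over 40 N, if the wrist force passes 120 N, or if a joint passes its speed limit or range.

## Working session

There is one attempt and no reset: what is moved stays moved. The work goes in short steps, Python scripts to look and compute and a tool call to move; the robot and the scene stay as the last step left them, time stands still between calls to the robot, and variables do not carry over. Pictures are saved under pics/ and viewed, at most 10 in all, crops included, and the job is handed in when it is done.

Besides the shell and the picture viewer there is one more tool, called as a command line: name --argument value ..., lists and objects as JSON in quotes. servo_tool: Moves the arm, as the interface text tells. Its arguments: {"type":"object","properties":{"translation":{"type":"array","items":{"type":"array","items":{"type":"number"}}},"turn":{"type":"array","items":{"type":"array","items":{"type":"number"}}},"hand":{"type":"number"},"force":{"type":"number"}},"required":["translation","turn"]}

```bash
mkdir -p pics; ls; cat > h.py <<'E'
from bench import *
import numpy as np, cv2
from scipy.spatial.transform import Rotation as R
def save(n,f): cv2.imwrite(f'pics/{n}.png',cv2.cvtColor(f['pixels'],cv2.COLOR_RGB2BGR))
def ray(f,u,v):
    d=R.from_quat(f['orientation']).apply([(u-f['cx'])/f['fx'],(v-f['cy'])/f['fy'],1]); return np.array(f['eye']),d
def onz(f,u,v,z):
    e,d=ray(f,u,v); return e+d*(z-e[2])/d[2]
def proj(f,p):
    c=R.from_quat(f['orientation']).inv().apply(np.array(p)-f['eye']); return f['fx']*c[0]/c[2]+f['cx'],f['fy']*c[1]/c[2]+f['cy']
E
python3 - <<'E'
from h import *
import pickle
F={n:grab_frame(n) for n in("scene","top","wrist")}
pickle.dump(F,open('F.pkl','wb'))
for n in F: save(n,F[n]); print(n,F[n]['eye'],F[n]['orientation'],F[n]['fx'])
cv2.imwrite('pics/all.png',cv2.cvtColor(np.vstack([F['top']['pixels']]),cv2.COLOR_RGB2BGR))
s=read_state();print(s)
E
```

```text
pics
scene [0.1904713  0.86182072 0.58304226] [-0.21414811  0.86664658 -0.43521332  0.1168489 ] 408.3639200232256
top [0.38488089 0.26891409 1.13224132] [ 0.71147973 -0.70010267  0.0411574  -0.04425968] 506.43483346391275
wrist [0.27496933 0.62051098 0.37385772] [-0.58568097  0.79500561  0.126831   -0.09411579] 313.65055235497454
{'time': 0.15, 'joints': array([ 1.56006870e+00,  3.59202086e-01,  1.13044755e-02, -2.59671086e-04,
       -1.22407784e+00, -2.88086814e-01]), 'qvel': array([ 0.00026105, -0.00063622,  0.00280783, -0.0007627 ,  0.00129823,
        0.00132191]), 'joint_efforts': array([-1.30668937e-03, -5.83876777e+01,  2.93651569e+01,  6.94057435e+00,
       -4.19933087e-03,  4.29505135e-06]), 'ee_pos': array([0.19864117, 0.64477439, 0.24760639]), 'eef_rot': array([ 9.88852730e-01, -1.48895653e-01, -3.94125567e-05,  6.00780509e-04]), 'wrist_force': array([ 0.69145283,  0.14284244, -0.68593987]), 'ft_torque': array([0.00482774, 0.00297756, 0.01658302]), 'finger_force': 0.0, 'opening': 1.0003371726362449}
```

View pics/top.png

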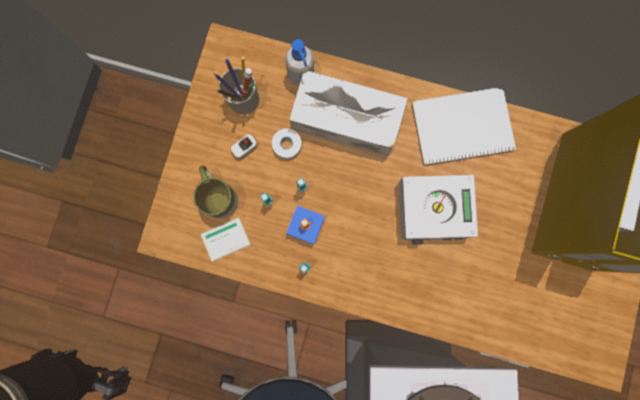

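View pics/scene.png

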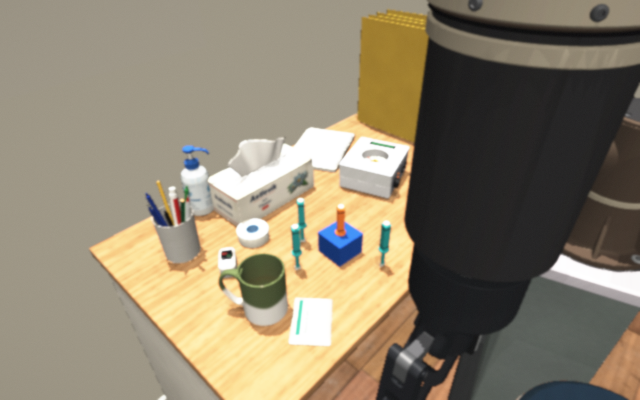

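Top view: orange tool at (305,224) in the blue stand. The shape-alikes are teal tools at (265,199), (301,185) and (304,268). Only the one at (305,224) is orange and stands in the blue block, so that is the one meant. The unit is at (440,207), with the red pointer and green mark visible in its well. In the scene view the orange handle is at (341,220).

```bash
cat > a.py <<'E'
from h import *
import pickle
F=pickle.load(open('F.pkl','rb'));t=F['top'];s=F['scene']
def mask(f,lo,hi): return cv2.inRange(cv2.cvtColor(f['pixels'],cv2.COLOR_RGB2HSV),lo,hi)
def comps(m,mn=8):
    n,l,st,c=cv2.connectedComponentsWithStats(m); return [(c[i].round(1),st[i]) for i in range(1,n) if st[i,4]>=mn]
for nm,lo,hi in(("orange",(3,200,180),(13,255,255)),("blue",(108,150,80),(125,255,255)),("teal",(82,100,50),(98,255,255))):
  for fn,f in(("top",t),("scene",s)):
    for c,st in comps(mask(f,lo,hi),15): print(nm,fn,c,st,onz(f,*c,.084 if nm!='blue' else .05).round(4))
m=mask(t,(108,150,80),(125,255,255));m[:150]=0
m=cv2.morphologyEx(m,cv2.MORPH_CLOSE,np.ones((15,15)))
c=max(cv2.findContours(m,0,2)[0],key=cv2.contourArea)
r=cv2.minAreaRect(c);b=cv2.boxPoints(r);print('stand',r,[onz(t,*p,.05)[:2].round(4) for p in b])
h=cv2.cvtColor(t['pixels'],cv2.COLOR_RGB2HSV);w=cv2.inRange(h,(0,0,150),(180,50,255));w[:,:390]=0;w[:170]=0;w[:,490:]=0;w[250:]=0
w=cv2.morphologyEx(w,cv2.MORPH_CLOSE,np.ones((25,25)))
c=max(cv2.findContours(w,0,2)[0],key=cv2.contourArea);r=cv2.minAreaRect(c);b=cv2.boxPoints(r)
P=[onz(t,*p,.07)[:2].round(4) for p in b];print('unit',r,P,np.mean(P,0))
p=t['pixels']
a=cv2.resize(p[165:285,250:330],(400,600),interpolation=3);b=cv2.resize(p[170:245,395:485],(400,333),interpolation=3)
cv2.imwrite('pics/crop.png',cv2.cvtColor(np.hstack([a,np.vstack([b,np.zeros((267,400,3),np.uint8)])]),cv2.COLOR_RGB2BGR))
E
python3 a.py
```

```text
orange scene [340.2 220.8] [339 214   4  16  49] [0.4495 0.3098 0.084 ]
blue top [299.1  48.6] [293  40  12  22 112] [0.8447 0.324  0.05  ]
blue top [303.1 225.3] [288 208  35  35 348] [0.4506 0.3071 0.05  ]
blue scene [191.2 163.2] [185 159  13   9  96] [0.9028 0.2369 0.05  ]
blue scene [156.2 213.5] [147 196  19  29 123] [0.8261 0.4283 0.05  ]
blue scene [342.9 235.2] [333 224  16  16  56] [0.443 0.31  0.05 ]
blue scene [339.9 248.5] [319 232  43  33 730] [0.4317 0.3469 0.05  ]
teal top [305.5 265.9] [301 264   8   7  21] [0.3654 0.2994 0.084 ]
teal scene [298.2 232.8] [292 203  14  64 324] [0.5037 0.377  0.084 ]
teal scene [384.4 239.8] [379 225  11  38 200] [0.3546 0.3222 0.084 ]
teal scene [299.6 312.4] [298 301   4  21  31] [0.4093 0.5328 0.084 ]
teal scene [297.7 327.9] [297 323   3  11  21] [0.3977 0.5578 0.084 ]
stand ((305.137939453125, 224.65516662597656), (27.482912063598633, 27.482912063598633), 21.801406860351562) [array([0.4351, 0.3406]), array([0.4901, 0.32  ]), array([0.4691, 0.2649]), array([0.4143, 0.2858])]
unit ((439.84783935546875, 206.23757934570312), (62.067569732666016, 72.4181137084961), 87.95458984375) [array([0.5563, 0.0976]), array([ 0.5642, -0.0559]), array([ 0.433 , -0.0578]), array([0.4251, 0.0934])] [0.49465  0.019325]
```

View pics/crop.png

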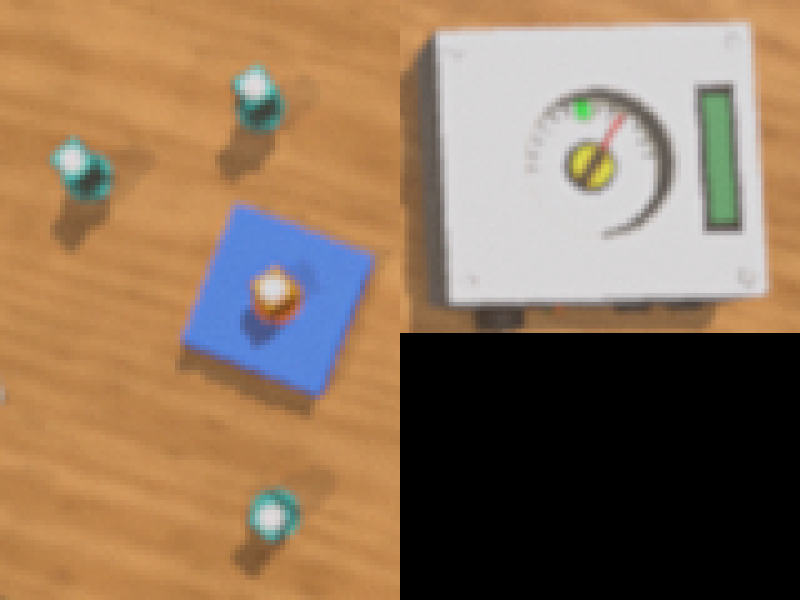

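The crop confirms the orange tool at (305,224) in the blue stand. The pointer is clockwise of the green mark by about 0.7 rad. Next I'll take a wrist view above the unit.

```bash
cat > b.py <<'E'
from h import *
import pickle
F=pickle.load(open('F.pkl','rb'));w=F['wrist']
s=read_state();T=R.from_quat(s['eef_rot'])
print('cam in tool',T.inv().apply(w['eye']-s['ee_pos']).round(4),(T.inv()*R.from_quat(w['orientation'])).as_matrix().round(3))
print(T.as_matrix().round(3))
e,d=ray(w,320,200);print('axis hits z=.06 at',onz(w,320,200,.06)-s['ee_pos'])
for P in((.495,.02,.3),(.452,.303,.3)): print(T.inv().apply(np.array(P)-s['ee_pos']).round(3))
E
python3 b.py
```

```text
cam in tool [ 0.0801  0.0009 -0.1262] [[-0.002 -0.95  -0.312]
 [ 1.    -0.002 -0.001]
 [ 0.    -0.312  0.95 ]]
[[ 0.956 -0.294 -0.   ]
 [-0.294 -0.956 -0.001]
 [ 0.     0.001 -1.   ]]
axis hits z=.06 at [-0.02083466  0.00321828 -0.18760639]
[ 0.467  0.51  -0.052]
[ 0.343  0.252 -0.052]
```

servo_tool --translation '[[0.467,0.51,0.04],[0.467,0.51,0.04],[0.467,0.51,0.04],[0.467,0.51,0.04],[0.467,0.51,0.04],[0.467,0.51,0.04],[0.467,0.51,0.04],[0.467,0.51,0.04]]' --turn '[[0,0,0],[0,0,0],[0,0,0],[0,0,0],[0,0,0],[0,0,0],[0,0,0],[0,0,0]]'

```text
time: 0.95
ee_pos: [0.37, 0.2822, 0.2252]
eef_rot: [0.989, -0.149, 0.0, -0.0]
wrist_force: [0.8, 0.4, 1.1]
opening: 0.998
finger_force: 0.0
```

```bash
python3 - <<'E'
from h import *
import pickle
f=grab_frame('wrist');save('w1',f);s=read_state();pickle.dump((f,s),open('w1.pkl','wb'));print(s['ee_pos'],np.abs(s['qvel']).max())
E
```

```text
[0.37078873 0.27673002 0.22451037] 0.15432390460629075
```

servo_tool --translation '[[0.197,0.214,0.02],[0.197,0.214,0.02],[0.197,0.214,0.02],[0.197,0.214,0.02],[0.197,0.214,0.02],[0.197,0.214,0.02],[0.197,0.214,0.02],[0.197,0.214,0.02]]' --turn '[[0,0,0],[0,0,0],[0,0,0],[0,0,0],[0,0,0],[0,0,0],[0,0,0],[0,0,0]]'

```text
time: 1.8
ee_pos: [0.4949, 0.0206, 0.2047]
eef_rot: [0.989, -0.15, -0.0, 0.0]
wrist_force: [0.1, -0.3, 0.1]
opening: 1.0
finger_force: 0.0
```

```bash
python3 - <<'E'
from h import *
import pickle
f=grab_frame('wrist');save('w2',f);s=read_state();pickle.dump((f,s),open('w2.pkl','wb'));print(s['time'],s['ee_pos'],np.abs(s['qvel']).max())
g=pickle.load(open('w1.pkl','rb'))[0]
cv2.imwrite('pics/w12.png',cv2.cvtColor(np.vstack([cv2.resize(q['pixels'][:,:],(480,300)) for q in (g,f)]),cv2.COLOR_RGB2BGR))
E
```

```text
1.85 [0.49482508 0.02153162 0.20498405] 0.032761946055838743
```

View pics/w12.png

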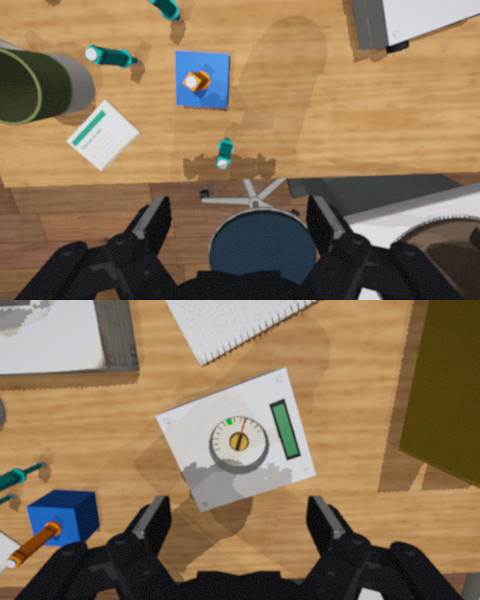

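Upper half (w1) shows the stand at full-image (270,107) with the orange tool, and three teal tools around it. Lower half (w2) shows the well at full-image (318,188), with the head, the red pointer to the upper right and the green mark at (305,161). Next I'll measure precisely.

```bash
cat > c.py <<'E'
from h import *
import pickle
f,s=pickle.load(open('w2.pkl','rb'));g,sg=pickle.load(open('w1.pkl','rb'))
def comps(f,lo,hi,box,mn=4):
    m=cv2.inRange(cv2.cvtColor(f['pixels'],cv2.COLOR_RGB2HSV),lo,hi);k=np.zeros_like(m);x0,y0,x1,y1=box;k[y0:y1,x0:x1]=m[y0:y1,x0:x1]
    n,l,st,c=cv2.connectedComponentsWithStats(k);return [(c[i],st[i],np.argwhere(l==i)[:,::-1]) for i in range(1,n) if st[i,4]>=mn]
box=(270,145,365,240)
for zt in(.055,):
 for nm,lo,hi in(("brass",(18,90,80),(35,255,255)),("green",(50,120,100),(75,255,255)),("red",(170,60,100),(180,255,255)),("red0",(0,60,100),(6,255,255))):
  for c,st,px in comps(f,lo,hi,box):
    P=np.array([onz(f,*p,.05)[:2] for p in px]);m=P.mean(0);ev=np.linalg.eigh(np.cov(P.T))
    print(nm,c.round(1),st[4],'z.04',onz(f,*c,.036)[:2].round(4),'z.055',onz(f,*c,.055)[:2].round(4),'axis',np.arctan2(*ev[1][::-1,1]).round(3),ev[0].round(7))
# unit top
h=cv2.cvtColor(f['pixels'],cv2.COLOR_RGB2HSV)
a=cv2.resize(f['pixels'][150:230,280:360],(480,480),interpolation=3);b=cv2.resize(g['pixels'][60:150,220:310],(320,320),interpolation=3)
b=np.vstack([b,np.zeros((160,320,3),np.uint8)])
cv2.imwrite('pics/cr2.png',cv2.cvtColor(np.hstack([a,b]),cv2.COLOR_RGB2BGR))
E
python3 c.py
```

```text
brass [312.6 187.5] 184 z.04 [0.4942 0.0256] z.055 [0.4992 0.0237] axis 2.576 [6.50e-06 2.95e-05]
brass [323.8 190.4] 181 z.04 [0.4881 0.0161] z.055 [0.4935 0.0148] axis 2.59 [6.50e-06 2.86e-05]
green [305.3 161.8] 40 z.04 [0.5205 0.0245] z.055 [0.5238 0.0227] axis -3.036 [2.2e-06 3.5e-06]
red0 [323.9 167.8] 68 z.04 [0.5096 0.0093] z.055 [0.5136 0.0085] axis 2.58 [7.00e-07 3.65e-05]
```

View pics/cr2.png

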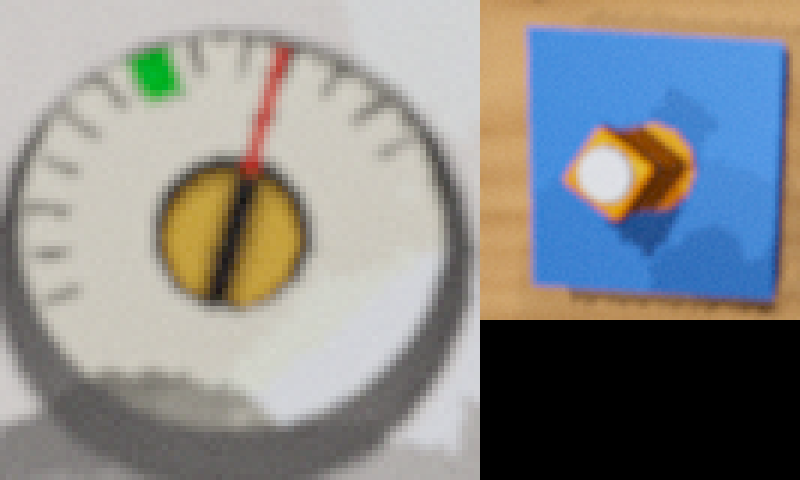

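The well crop shows the slot and pointer parallel, at a world angle of about -0.56, with the green mark at about +0.19. That puts the trimmer near -0.75. The tool's handle is turned roughly 40° to the stand's edges. I'll hover near the stand for a closer look.

servo_tool --translation '[[-0.144,-0.257,0.0],[-0.144,-0.257,0.0],[-0.144,-0.257,0.0],[-0.144,-0.257,0.0],[-0.144,-0.257,0.0],[-0.144,-0.257,0.0],[-0.144,-0.257,0.0],[-0.144,-0.257,0.0]]' --turn '[[0,0,0],[0,0,0],[0,0,0],[0,0,0],[0,0,0],[0,0,0],[0,0,0],[0,0,0]]' --hand 45

```text
time: 2.65
ee_pos: [0.4314, 0.3116, 0.2051]
eef_rot: [0.989, -0.147, -0.0, 0.0]
wrist_force: [0.2, -0.9, 0.3]
opening: 0.45
finger_force: 0.0
```

```bash
cat > d.py <<'E'
from h import *
import pickle
f=grab_frame('wrist');s=read_state();pickle.dump((f,s),open('w3.pkl','wb'));print(s['time'],s['ee_pos'],s['joints'].round(3),np.abs(s['qvel']).max())
u,v=map(int,proj(f,(.452,.303,.09)));print(u,v)
h=cv2.cvtColor(f['pixels'],cv2.COLOR_RGB2HSV)
m=cv2.inRange(h,(105,120,60),(125,255,255));m=cv2.morphologyEx(m,cv2.MORPH_CLOSE,np.ones((5,5)))
c=max(cv2.findContours(m,0,2)[0],key=cv2.contourArea);c=cv2.convexHull(c);q=cv2.approxPolyDP(c,.04*cv2.arcLength(c,True),True)[:,0]
print('stand',q.tolist(),[onz(f,*p,.05)[:2].round(4) for p in q])
y0,x0=max(v-60,0),max(u-80,0)
cv2.imwrite('pics/cr3.png',cv2.cvtColor(cv2.resize(f['pixels'][y0:y0+120,x0:x0+160],(800,600),interpolation=3),cv2.COLOR_RGB2BGR));print(x0,y0)
E
python3 d.py
```

```text
2.7 [0.43183809 0.31058626 0.20514131] [ 0.992  0.158 -0.365 -0.    -1.048  0.283] 0.030648648109550963
320 176
stand [[287, 126], [356, 132], [349, 199], [284, 195]] [array([0.4942, 0.3202]), array([0.4716, 0.2637]), array([0.4136, 0.2859]), array([0.4352, 0.3431])]
240 116
```

View pics/cr3.png

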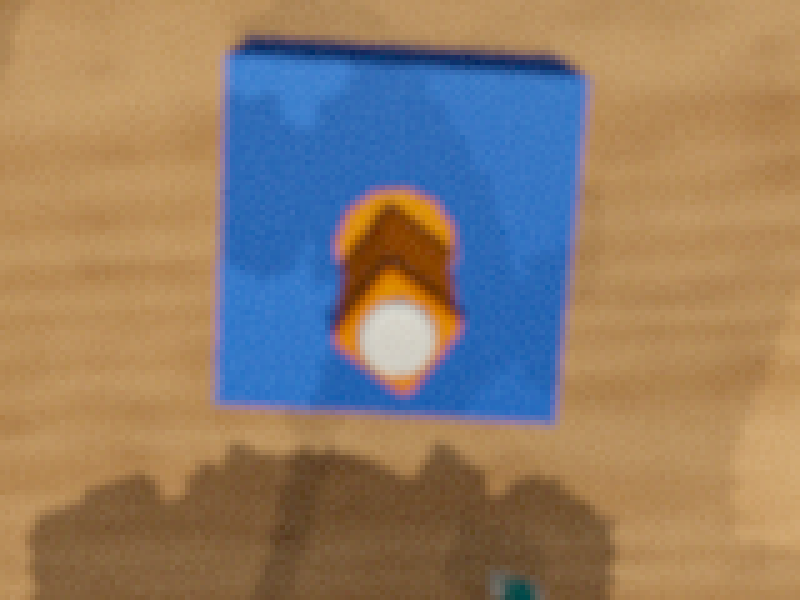

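The crop shows the handle's top face corners at crop pixels (395,258), (466,322), (407,392) and (332,328). The round collar is centred on about (396,250).

```bash
cat > e.py <<'E'
from h import *
import pickle
f,s=pickle.load(open('w3.pkl','rb'))
C=np.array([(395,258),(466,322),(407,392),(332,328)])/5+[240,116]-.4
P=np.array([onz(f,*p,.114)[:2] for p in C]);print(P.round(4),'top centre',P.mean(0).round(4))
for i in range(4):
    d=P[(i+1)%4]-P[i];print(np.linalg.norm(d).round(4),np.arctan2(d[1],d[0]).round(3),(np.arctan2(d[1],d[0])%(np.pi/2)).round(3))
print('collar',onz(f,396/5+239.6,250/5+115.6,.054).round(4))
T=R.from_quat(s['eef_rot']).as_matrix();print('tool yaw',np.arctan2(T[1,0],T[0,0]))
t=pickle.load(open('F.pkl','rb'))['top']
for p in((301,184),(265,198),(304,268)):print('teal',onz(t,*p,.09).round(3))
E
python3 e.py
```

```text
[[0.464  0.3006]
 [0.4522 0.2936]
 [0.4446 0.3047]
 [0.4569 0.3122]] top centre [0.4544 0.3027]
0.0137 -2.608 0.534
0.0134 2.168 0.597
0.0144 0.548 0.548
0.0136 -1.021 0.55
collar [0.4532 0.3036 0.054 ]
tool yaw -0.2959563095587877
teal [0.534 0.312 0.09 ]
teal [0.503 0.386 0.09 ]
teal [0.361 0.302 0.09 ]
```

Teal tools are 80 mm or more away, so there is room. I'll align the gripper to the handle flats (yaw -1.014) and descend.

servo_tool --translation '[[0.005,0,0],[0.01,0.0,0.0],[0.015,0.001,0.0],[0.02,0.001,0.0],[0.023,0.001,0.0],[0.023,0.001,0.02],[0.023,0.001,0.04],[0.023,0.001,0.04]]' --turn '[[0,0,0.144],[0,0,0.288],[0,0,0.432],[0,0,0.576],[0,0,0.718],[0,0,0.718],[0,0,0.718],[0,0,0.718]]'

```text
time: 3.5
ee_pos: [0.4535, 0.2998, 0.1631]
eef_rot: [0.873, -0.487, -0.001, 0.002]
wrist_force: [-0.5, 0.6, -0.6]
opening: 0.448
finger_force: 0.0
```

servo_tool --translation '[[0,0,0.0],[0,0,0]]' --turn '[[0,0,0],[0,0,0]]'

```text
time: 3.7
ee_pos: [0.4553, 0.3021, 0.1665]
eef_rot: [0.874, -0.487, 0.0, -0.001]
wrist_force: [-0.1, 0.2, -0.9]
opening: 0.449
finger_force: 0.0
```

servo_tool --translation '[[-0.001,0.001,0.025],[-0.001,0.001,0.05],[-0.001,0.001,0.07],[-0.001,0.001,0.082],[-0.001,0.001,0.082],[-0.001,0.001,0.082]]' --turn '[[0,0,0],[0,0,0],[0,0,0],[0,0,0],[0,0,0],[0,0,0]]'

```text
time: 4.3
ee_pos: [0.4539, 0.3028, 0.0841]
eef_rot: [0.874, -0.487, 0.0, -0.0]
wrist_force: [-0.2, -0.1, 0.9]
opening: 0.451
finger_force: 0.0
```

servo_tool --translation '[[0,0,0],[0,0,0],[0,0,0],[0,0,0],[0,0,0],[0,0,0]]' --turn '[[0,0,0],[0,0,0],[0,0,0],[0,0,0],[0,0,0],[0,0,0]]' --hand 0 --force 40

```text
time: 4.9
ee_pos: [0.4538, 0.3029, 0.0844]
eef_rot: [0.874, -0.487, 0.0, -0.001]
wrist_force: [-0.8, -0.0, 7.0]
opening: 0.156
finger_force: 39.9
```

servo_tool --translation '[[0,0,-0.01],[0,0,-0.025],[0,0,-0.045],[0,0,-0.07],[0,0,-0.095],[0,0,-0.115],[0,0,-0.115],[0,0,-0.115]]' --turn '[[0,0,0],[0,0,0],[0,0,0],[0,0,0],[0,0,0],[0,0,0],[0,0,0],[0,0,0]]'

```text
time: 5.7
ee_pos: [0.4533, 0.3023, 0.199]
eef_rot: [0.873, -0.487, -0.0, -0.001]
wrist_force: [0.9, -0.3, -0.6]
opening: 0.154
finger_force: 39.2
```

```bash
python3 - <<'E'
from h import *
import pickle
f=grab_frame('wrist');s=read_state();pickle.dump((f,s),open('w4.pkl','wb'));print(s['time'],s['ee_pos'],s['opening'],s['finger_force'],s['wrist_force'])
T=R.from_quat(s['eef_rot']);tip=s['ee_pos']+T.apply([0,0,.0774]);u,v=proj(f,tip);print(u,v,proj(f,s['ee_pos']))
x0,y0=int(u)-80,int(v)-80
cv2.imwrite('pics/w4.png',cv2.cvtColor(cv2.resize(f['pixels'][y0:y0+120,x0:x0+160],(800,600),interpolation=3),cv2.COLOR_RGB2BGR));print(x0,y0)
E
```

```text
5.75 [0.45302226 0.30203354 0.19815627] 0.1576574836510674 39.20684516429901 [-0.46072597 -0.39233199 -0.97480852]
318.1360418144359 219.8486003047159 (np.float64(318.0789721575551), np.float64(280.868463631523))
238 139
```

View pics/w4.png

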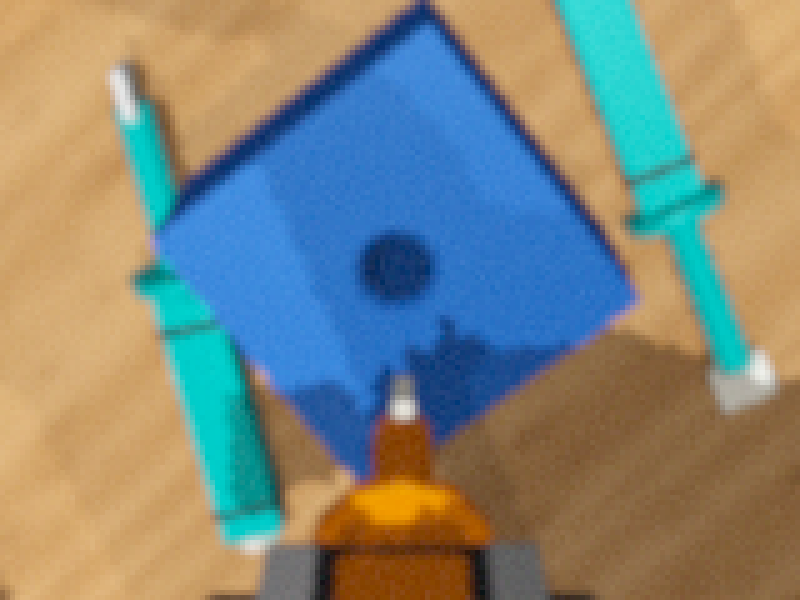

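In the crop the blade is narrow across the fingers (crop (402,398), about 27 px against 60 px for the 8 mm shaft), so its width lies along gripper x. The empty hole is at crop (396,267). Next I'll go beside the well, with gripper x along the slot and the camera above the screw.

servo_tool --translation '[[0.03,0.02,-0.01],[0.06,0.042,-0.01],[0.09,0.064,-0.01],[0.12,0.086,-0.01],[0.15,0.107,-0.01],[0.18,0.128,-0.01],[0.201,0.143,-0.01],[0.201,0.143,-0.01]]' --turn '[[0,0,-0.1],[0,0,-0.2],[0,0,-0.3],[0,0,-0.4],[0,0,-0.459],[0,0,-0.459],[0,0,-0.459],[0,0,-0.459]]'

```text
time: 6.55
ee_pos: [0.4362, 0.0534, 0.2074]
eef_rot: [0.961, -0.277, -0.001, 0.001]
wrist_force: [0.9, 0.4, -1.1]
opening: 0.157
finger_force: 39.2
```

servo_tool --translation '[[0,0,0],[0,0,0],[0,0,0]]' --turn '[[0,0,0],[0,0,0],[0,0,0]]'

```text
time: 6.85
ee_pos: [0.4375, 0.0568, 0.2079]
eef_rot: [0.961, -0.275, -0.0, 0.0]
wrist_force: [-0.9, 0.6, -0.8]
opening: 0.16
finger_force: 39.2
```

```bash
cat > g.py <<'E'
from h import *
import pickle
from c import comps
def look(f,guess,zs=(.036,.046,.055,.065)):
    u,v=map(int,proj(f,guess));b=(u-45,v-45,u+45,v+45);out={}
    br=[p for c,st,p in comps(f,(18,90,80),(35,255,255),b,25)]
    if br:
        e=cv2.minEnclosingCircle(np.vstack(br).astype(np.int32))[0];out['head']=e
        mh=cv2.fitEllipse(cv2.convexHull(np.vstack(br).astype(np.int32)));out['head']=mh[0]
    g=comps(f,(50,120,100),(75,255,255),b);r=comps(f,(0,60,100),(6,255,255),b,10)
    if g: out['green']=max(g,key=lambda k:k[1][4])[0]
    if r: out['red']=max(r,key=lambda k:k[1][4])
    for z in zs:
        print(z,{k:onz(f,*(out[k] if k!='red' else out[k][0]),z)[:2].round(4) for k in out})
    if r:
        P=np.array([onz(f,*p,.04)[:2] for p in out['red'][2]]);d=np.linalg.svd(P-P.mean(0))[2][0];d*=np.sign(d[0]);print('red ang',np.arctan2(d[1],d[0]).round(3))
    return out
if __name__=='__main__':
    f=grab_frame('wrist');s=read_state();pickle.dump((f,s),open('w5.pkl','wb'));print(s['time'],s['ee_pos'],s['eef_rot'].round(4),s['joints'].round(2),s['wrist_force'])
    save('w5',f);look(f,(.4965,.0193,.05))
    f2=pickle.load(open('w2.pkl','rb'))[0];o2=look(f2,(.4965,.0193,.05))
E
sed -i 's/^box=/if __name__!="__main__": raise SystemExit\nbox=/' c.py; python3 - <<'E'
t=open('c.py').read();i=t.index('if __name__');open('c.py','w').write(t[:i])
E
python3 g.py
```

```text
6.9 [0.43751512 0.05676079 0.20797478] [ 9.615e-01 -2.748e-01 -2.000e-04  2.000e-04] [ 0.58 -0.   -0.54 -0.   -1.04  0.44] [-0.16641371  0.69916968 -0.5022909 ]
0.036 {'head': array([0.4946, 0.0197]), 'green': array([0.5239, 0.0236]), 'red': array([0.5129, 0.0082])}
0.046 {'head': array([0.4949, 0.0195]), 'green': array([0.5233, 0.0232]), 'red': array([0.5126, 0.0084])}
0.055 {'head': array([0.4953, 0.0194]), 'green': array([0.5227, 0.0229]), 'red': array([0.5124, 0.0085])}
0.065 {'head': array([0.4956, 0.0192]), 'green': array([0.5221, 0.0226]), 'red': array([0.5122, 0.0087])}
red ang -0.589
0.036 {'head': array([0.4913, 0.0208]), 'green': array([0.5205, 0.0245]), 'red': array([0.5096, 0.0093])}
0.046 {'head': array([0.494, 0.02 ]), 'green': array([0.5222, 0.0236]), 'red': array([0.5117, 0.0089])}
0.055 {'head': array([0.4964, 0.0192]), 'green': array([0.5238, 0.0227]), 'red': array([0.5136, 0.0085])}
0.065 {'head': array([0.4992, 0.0184]), 'green': array([0.5255, 0.0218]), 'red': array([0.5157, 0.008 ])}
red ang -0.562
```

Screw axis at (0.495, 0.019), head top near z 0.05, slot about -0.57, green about +0.13. Now to centre the tip and descend to just above the head's highest possible position.

servo_tool --translation '[[0.02,0,0],[0.045,0.001,0],[0.069,0.001,0.0],[0.069,0.001,0.01],[0.069,0.001,0.03],[0.069,0.001,0.05],[0.069,0.001,0.062],[0.069,0.001,0.062]]' --turn '[[0,0,0],[0,0,0.01],[0,0,0.01],[0,0,0.01],[0,0,0.01],[0,0,0.01],[0,0,0.01],[0,0,0.01]]'

```text
time: 7.7
ee_pos: [0.4943, 0.0188, 0.1445]
eef_rot: [0.96, -0.28, -0.001, 0.001]
wrist_force: [0.4, -0.5, 0.8]
opening: 0.155
finger_force: 39.2
```

servo_tool --translation '[[0,0,0],[0,0,0],[0,0,0]]' --turn '[[0,0,0],[0,0,0],[0,0,0]]'

```text
time: 8.0
ee_pos: [0.496, 0.019, 0.1471]
eef_rot: [0.96, -0.28, 0.001, -0.0]
wrist_force: [-0.2, -0.2, 0.3]
opening: 0.158
finger_force: 39.2
```

```bash
python3 - <<'E'
from h import *
s=read_state();print(s['time'],s['ee_pos'].round(4),2*np.arctan2(s['eef_rot'][1],s['eef_rot'][0]),s['wrist_force'].round(2))
f=grab_frame('wrist');save('w6',f)
u,v=map(int,proj(f,s['ee_pos']-[0,0,.0774]));print(u,v)
cv2.imwrite('pics/w6c.png',cv2.cvtColor(cv2.resize(f['pixels'][v-60:v+40,u-70:u+70],(700,500),interpolation=3),cv2.COLOR_RGB2BGR))
E
```

```text
8.0 [0.496  0.019  0.1471] -0.5675527828351509 [-0.16 -0.17  0.26]
317 220
```

View pics/w6c.png

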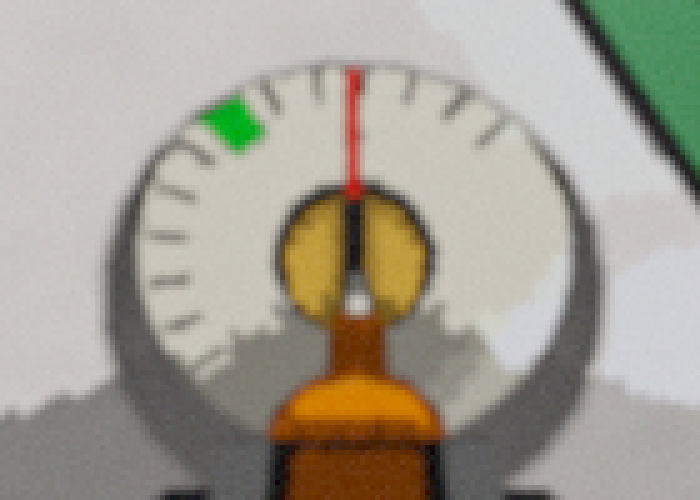

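The blade (crop (357,300)) lies on the slot line (x≈353), about 0.6 mm to the right. I'll shift by -0.5 mm in y and feel downwards in small steps.

servo_tool --translation '[[0,-0.0005,0.002],[0,-0.0005,0.004],[0,-0.0005,0.006],[0,-0.0005,0.008],[0,-0.0005,0.008]]' --turn '[[0,0,0],[0,0,0],[0,0,0],[0,0,0],[0,0,0]]'

```text
time: 8.55
ee_pos: [0.4956, 0.0191, 0.1378]
eef_rot: [0.96, -0.28, -0.0, 0.0]
wrist_force: [-0.2, -0.4, -0.3]
opening: 0.157
finger_force: 39.2
```

servo_tool --translation '[[0,0,0.001],[0,0,0.002],[0,0,0.003],[0,0,0.003]]' --turn '[[0,0,0],[0,0,0],[0,0,0],[0,0,0]]'

```text
time: 8.95
ee_pos: [0.4957, 0.0192, 0.1351]
eef_rot: [0.96, -0.28, -0.0, 0.0]
wrist_force: [-0.1, -0.2, -0.6]
opening: 0.158
finger_force: 39.2
```

servo_tool --translation '[[0,0,0.001],[0,0,0.002],[0,0,0.003],[0,0,0.003]]' --turn '[[0,0,0],[0,0,0],[0,0,0],[0,0,0]]'

```text
time: 9.35
ee_pos: [0.4957, 0.0191, 0.132]
eef_rot: [0.96, -0.28, -0.0, 0.0]
wrist_force: [-0.5, 0.4, -0.1]
opening: 0.158
finger_force: 39.2
```

servo_tool --translation '[[0,0,0.001],[0,0,0.002],[0,0,0.002],[0,0,0.002]]' --turn '[[0,0,0],[0,0,0],[0,0,0],[0,0,0]]'

```text
time: 9.75
ee_pos: [0.4958, 0.0192, 0.1302]
eef_rot: [0.96, -0.28, -0.0, 0.0]
wrist_force: [0.5, 1.4, -0.2]
opening: 0.156
finger_force: 39.2
```

servo_tool --translation '[[0,0,0.001],[0,0,0.002],[0,0,0.002],[0,0,0.002]]' --turn '[[0,0,0],[0,0,0],[0,0,0],[0,0,0]]'

```text
time: 10.15
ee_pos: [0.4957, 0.0192, 0.1281]
eef_rot: [0.96, -0.28, -0.0, 0.0]
wrist_force: [-0.6, -0.3, 0.3]
opening: 0.158
finger_force: 39.2
```

```bash
python3 - <<'E'
from h import *
for i in range(3):
    f=grab_frame('wrist');s=read_state();print(s['time'],s['ee_pos'].round(4),s['wrist_force'].round(2),s['ft_torque'].round(3))
E
```

```text
10.2 [0.4958 0.0192 0.1282] [-0.17 -0.87 -0.04] [-0.016  0.044  0.017]
10.25 [0.4958 0.0192 0.1282] [ 1.09 -0.18 -0.13] [-0.076  0.    -0.056]
10.3 [0.4958 0.0192 0.1282] [ 0.2  -0.74 -0.23] [ 0.047 -0.012 -0.034]
```

servo_tool --translation '[[0,0,0.001],[0,0,0.002],[0,0,0.002],[0,0,0.002]]' --turn '[[0,0,0],[0,0,0],[0,0,0],[0,0,0]]'

```text
time: 10.7
ee_pos: [0.4958, 0.0192, 0.1262]
eef_rot: [0.96, -0.28, -0.0, 0.0]
wrist_force: [0.1, -0.2, 0.4]
opening: 0.157
finger_force: 39.3
```

servo_tool --translation '[[0,0,0.001],[0,0,0.0015],[0,0,0.0015],[0,0,0.0015]]' --turn '[[0,0,0],[0,0,0],[0,0,0],[0,0,0]]'

```text
time: 11.1
ee_pos: [0.4959, 0.0192, 0.1248]
eef_rot: [0.96, -0.28, 0.0, -0.0]
wrist_force: [-0.9, 0.5, 1.7]
opening: 0.16
finger_force: 39.5
```

```bash
cat > r.py <<'E'
from h import *
W=[]
for i in range(4):
    f=grab_frame('wrist');s=read_state();W.append(np.r_[s['wrist_force'],s['ft_torque']])
print(s['time'],s['ee_pos'].round(4),np.mean(W,0).round(3),2*np.arctan2(s['eef_rot'][1],s['eef_rot'][0]))
E
python3 r.py
```

```text
11.3 [0.4958 0.0192 0.1248] [-0.189 -0.003  2.235 -0.007  0.135  0.014] -0.5677526546683471
```

```bash
cat > k.py <<'E'
from g import *
f=grab_frame('wrist');s=read_state();pickle.dump((f,s),open('wk.pkl','wb'));o=look(f,(.4955,.0193,.05),(.046,.05))
c=np.array([.4954,.0194]);
for z in (.046,.050):
    g=onz(f,*o['green'],z)[:2]-c;r=onz(f,*o['red'][0],z)[:2]-c
    ga,ra=np.arctan2(g[1],g[0]),np.arctan2(r[1],r[0]);print('green',ga.round(3),'red',ra.round(3),'trim',(ra-ga).round(3))
print(s['time'],s['ee_pos'].round(4),s['wrist_force'].round(2))
E
python3 k.py
```

```text
0.046 {'head': array([0.4903, 0.0225]), 'green': array([0.522 , 0.0238])}
0.05 {'head': array([0.4917, 0.0215]), 'green': array([0.5228, 0.0228])}Traceback (most recent call last):
  File "k.py", line 5, in <module>
    g=onz(f,*o['green'],z)[:2]-c;r=onz(f,*o['red'][0],z)[:2]-c
                                          ~^^^^^^^
KeyError: 'red'
```

servo_tool --translation '[[0,0,0],[0,0,0],[0,0,0],[0,0,0],[0,0,0],[0,0,0]]' --turn '[[0,0,-0.06],[0,0,-0.12],[0,0,-0.18],[0,0,-0.24],[0,0,-0.3],[0,0,-0.3]]'

```text
time: 11.95
ee_pos: [0.4962, 0.0197, 0.1249]
eef_rot: [0.991, -0.133, 0.0, -0.0]
wrist_force: [-0.4, 1.8, 2.6]
opening: 0.151
finger_force: 39.5
```

```bash
python3 k.py; python3 r.py
```

```text
0.046 {'head': array([0.4904, 0.021 ]), 'green': array([0.5212, 0.0235]), 'red': array([0.5125, 0.0093])}
0.05 {'head': array([0.4921, 0.0206]), 'green': array([0.5222, 0.023 ]), 'red': array([0.5137, 0.009 ])}
red ang -0.527
green 0.157 red -0.534 trim -0.692
green 0.133 red -0.515 trim -0.648
12.0 [0.4962 0.0196 0.1249] [0.78 2.76 1.63]
12.2 [0.4962 0.0196 0.1249] [ 0.451  3.704  1.856  1.539 -0.136 -0.037] -0.26877736315296336
```

Torque of about -0.037 N·m matches the trimmer's stiffness, so the blade seems to be in the slot. I'll ease the side force by 0.5 mm and turn further.

servo_tool --translation '[[0,-0.0005,0],[0,-0.0005,0],[0,-0.0005,0],[0,-0.0005,0],[0,-0.0005,0]]' --turn '[[0,0,0],[0,0,-0.06],[0,0,-0.12],[0,0,-0.2],[0,0,-0.2]]'

```text
time: 12.7
ee_pos: [0.4961, 0.0198, 0.1248]
eef_rot: [0.999, -0.033, 0.0, -0.0]
wrist_force: [1.6, 3.6, 2.0]
opening: 0.157
finger_force: 39.6
```

```bash
python3 k.py; python3 r.py
```

```text
0.046 {'head': array([0.4912, 0.0196]), 'green': array([0.5209, 0.0232])}
0.05 {'head': array([0.4929, 0.0195]), 'green': array([0.5219, 0.0231])}
12.95 [0.4961 0.0198 0.1248] [ 0.612  3.75   2.112  1.545 -0.376 -0.057] -0.06917098768317029Traceback (most recent call last):
  File "k.py", line 5, in <module>
    g=onz(f,*o['green'],z)[:2]-c;r=onz(f,*o['red'][0],z)[:2]-c
                                          ~^^^^^^^
KeyError: 'red'
```

```bash
python3 - <<'E'
t=open('g.py').read()
t=t.replace("r=comps(f,(0,60,100),(6,255,255),b,10)","r=comps({'pixels':np.roll(f['pixels'],0)[...,[2,1,0]]},(108,60,70),(130,255,255),b,8)")
open('g.py','w').write(t)
k=open('k.py').read().replace("f=grab_frame('wrist');s=read_state();pickle.dump((f,s),open('wk.pkl','wb'))","import sys\nif len(sys.argv)>1: f,s=pickle.load(open('wk.pkl','rb'))\nelse: f=grab_frame('wrist');s=read_state();pickle.dump((f,s),open('wk.pkl','wb'))\nu,v=map(int,proj(f,(.4955,.0193,.05)));cv2.imwrite('pics/k.png',cv2.cvtColor(cv2.resize(f['pixels'][v-45:v+45,u-60:u+60],(720,540),interpolation=3),cv2.COLOR_RGB2BGR))\n");open('k.py','w').write(k)
E
python3 k.py x; cp pics/k.png pics/k1.png
```

```text
File "k.py", line 6
    ;o=look(f,(.4955,.0193,.05),(.046,.05))
    ^
SyntaxError: invalid syntax
cp: cannot stat 'pics/k.png': No such file or directory
```

```bash
sed -i 's/^;o=/o=/' k.py; python3 k.py x; cp pics/k.png pics/k1.png
```

```text
0.046 {'head': array([0.4912, 0.0196]), 'green': array([0.5209, 0.0232]), 'red': array([0.4789, 0.0314])}
0.05 {'head': array([0.4929, 0.0195]), 'green': array([0.5219, 0.0231]), 'red': array([0.4807, 0.031 ])}
red ang -0.558
green 0.15 red 2.515 trim 2.365
green 0.137 red 2.471 trim 2.334
12.75 [0.4961 0.0198 0.1248] [0.76 3.52 2.72]
```

View pics/k1.png

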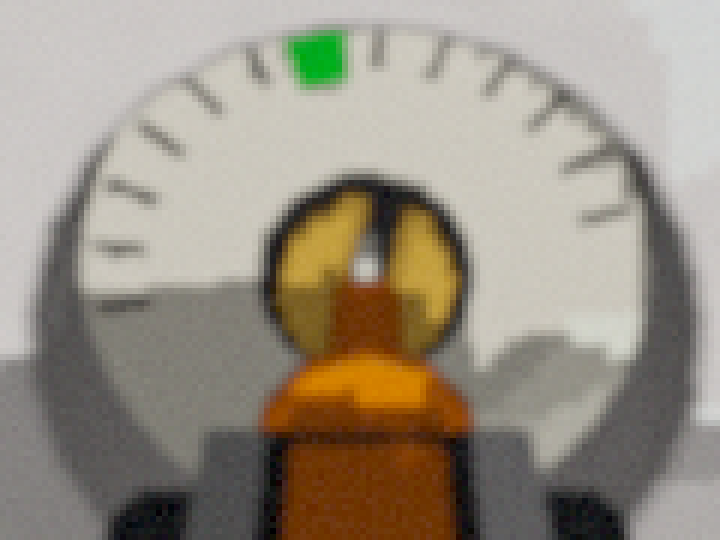

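The crop shows the blade (366,262) in the slot. The slot leans right to (386,190), lagging the blade by the expected play. The pointer dips out of sight while the head is pressed. The screw is turning, so I'll continue.

servo_tool --translation '[[0,0,0],[0,0,0],[0,0,0],[0,0,0],[0,0,0],[0,0,0]]' --turn '[[0,0,-0.08],[0,0,-0.16],[0,0,-0.24],[0,0,-0.32],[0,0,-0.36],[0,0,-0.36]]'

```text
time: 13.55
ee_pos: [0.496, 0.0199, 0.1247]
eef_rot: [0.989, 0.145, 0.0, -0.0]
wrist_force: [-0.4, 5.0, 2.5]
opening: 0.159
finger_force: 39.6
```

```bash
python3 r.py
```

```text
13.75 [0.496  0.0199 0.1247] [ 0.314  5.013  2.299  2.22  -0.213 -0.031] 0.28998837291462354
```

servo_tool --translation '[[0,0,-0.001],[0,0,-0.002],[0,0,-0.002]]' --turn '[[0,0,0],[0,0,0],[0,0,0]]'

```text
time: 14.05
ee_pos: [0.4959, 0.0199, 0.1266]
eef_rot: [0.99, 0.144, 0.0, -0.0]
wrist_force: [1.2, 5.2, -0.7]
opening: 0.156
finger_force: 39.4
```

```bash
python3 k.py; python3 r.py
```

```text
0.046 {'head': array([0.4922, 0.0184]), 'green': array([0.5207, 0.0237]), 'red': array([0.5127, 0.0197])}
0.05 {'head': array([0.4937, 0.0189]), 'green': array([0.5217, 0.0241]), 'red': array([0.5138, 0.0201])}
red ang 0.024
green 0.169 red 0.018 trim -0.151
green 0.176 red 0.04 trim -0.135
14.1 [0.4959 0.0198 0.1265] [ 1.18  4.74 -0.51]
14.3 [0.4959 0.0199 0.1265] [ 1.146  4.543 -0.687  2.129 -0.513 -0.039] 0.2899795775556324
```

servo_tool --translation '[[0,-0.0004,0],[0,-0.0004,0],[0,-0.0004,0],[0,-0.0004,0]]' --turn '[[0,0,-0.05],[0,0,-0.1],[0,0,-0.13],[0,0,-0.13]]'

```text
time: 14.7
ee_pos: [0.4958, 0.0201, 0.1266]
eef_rot: [0.978, 0.209, -0.0, -0.0]
wrist_force: [1.4, 4.4, -0.5]
opening: 0.156
finger_force: 39.3
```

```bash
python3 k.py; python3 r.py
```

```text
0.046 {'head': array([0.4927, 0.0184]), 'green': array([0.5213, 0.0207]), 'red': array([0.5122, 0.0218])}
0.05 {'head': array([0.4942, 0.019 ]), 'green': array([0.5222, 0.0213]), 'red': array([0.5133, 0.0224])}
red ang 0.157
green 0.049 red 0.143 trim 0.095
green 0.069 red 0.166 trim 0.097
14.75 [0.4958 0.0201 0.1266] [2.08 5.22 0.24]
14.95 [0.4958 0.0201 0.1266] [ 1.218  4.282 -0.917  1.902 -0.595 -0.022] 0.4212829668978931
```

```bash
python3 - <<'E'
from g import *
f,s=pickle.load(open('wk.pkl','rb'));u,v=map(int,proj(f,(.4955,.0193,.05)));b=(u-45,v-45,u+45,v+45)
c=np.array([.4954,.0194])
for fn in('wk','w5'):
  f=pickle.load(open(fn+'.pkl','rb'))[0];u,v=map(int,proj(f,(.4955,.0193,.05)));b=(u-45,v-45,u+45,v+45)
  for cc,st,px in comps(f,(45,80,60),(80,255,255),b,3):
    P=np.array([onz(f,*p,.048)[:2] for p in px])-c;a=np.arctan2(P[:,1],P[:,0]);print(fn,'green',st[4],a.min().round(3),a.max().round(3),np.hypot(*P.T).mean().round(4))
  for cc,st,px in comps({'pixels':f['pixels'][...,::-1]},(108,60,70),(130,255,255),b,3):
    P=np.array([onz(f,*p,.048)[:2] for p in px])-c;a=np.arctan2(P[:,1],P[:,0]);r=np.hypot(*P.T);print(fn,'red',st[4],np.mean(a).round(3),r.min().round(4),r.max().round(4),a[r>.022].mean().round(3))
E
```

```text
wk green 10 0.216 0.25 0.027
wk green 21 0.022 0.083 0.0265
wk red 105 0.155 0.0086 0.0294 0.156
wk red 10 -1.471 0.0014 0.0037 nan
wk red 3 -3.004 0.0054 0.0066 nan
wk red 4 -3.057 0.0071 0.0092 nan
wk red 33 3.017 0.0135 0.0256 3.03
wk red 28 -2.187 0.0135 0.0253 -2.207
wk red 5 -2.615 0.0201 0.0214 nan
wk red 6 -2.988 0.0235 0.0256 -2.988
wk red 4 -2.857 0.023 0.0249 -2.857
wk red 3 -2.69 0.0229 0.0238 -2.69
wk red 3 -2.503 0.0233 0.0236 -2.503
wk red 4 -2.591 0.0247 0.0256 -2.591
wk red 3 -2.385 0.0253 0.026 -2.385
wk red 4 -2.418 0.0273 0.0286 -2.418
wk red 4 -2.534 0.0298 0.0316 -2.534
wk red 4 -2.412 0.0301 0.0324 -2.412
wk red 4 -2.969 0.0312 0.0328 -2.969
w5 green 82 0.024 0.243 0.0283
w5 red 67 -0.565 0.0088 0.0306 -0.572<stdin>:9: RuntimeWarning: Mean of empty slice.
  ret = ret.dtype.type(ret / rcount)
```

The pointer (0.156) lies inside the green mark (0.02 to 0.25, middle 0.135), so the trimmer is at about +0.02. I'll turn the blade back inside its play, then lift straight out.

servo_tool --translation '[[0,0,0],[0,0,0],[0,0,0],[0,0,0],[0,0,-0.003],[0,0,-0.008],[0,0,-0.02],[0,0,-0.04]]' --turn '[[0,0,0.07],[0,0,0.14],[0,0,0.2],[0,0,0.2],[0,0,0.2],[0,0,0.2],[0,0,0.2],[0,0,0.2]]'

```text
time: 15.75
ee_pos: [0.495, 0.0196, 0.167]
eef_rot: [0.994, 0.111, -0.001, 0.0]
wrist_force: [-0.1, 0.3, 0.4]
opening: 0.154
finger_force: 39.3
```

servo_tool --translation '[[0,0,-0.02],[0,0,-0.035],[0,0,-0.035],[0,0,-0.035]]' --turn '[[0,0,0],[0,0,0],[0,0,0],[0,0,0]]'

```text
time: 16.15
ee_pos: [0.4957, 0.02, 0.2022]
eef_rot: [0.994, 0.111, 0.0, -0.0]
wrist_force: [-0.2, -0.2, -0.3]
opening: 0.158
finger_force: 39.3
```

```bash
python3 k.py; python3 r.py
```

```text
0.046 {'head': array([0.4939, 0.0195]), 'green': array([0.5214, 0.021 ]), 'red': array([0.4575, 0.011 ])}
0.05 {'head': array([0.495 , 0.0197]), 'green': array([0.5222, 0.0212]), 'red': array([0.4591, 0.0114])}
red ang 1.57
green 0.061 red -2.924 trim -2.985
green 0.068 red -2.924 trim -2.992
16.2 [0.4954 0.0199 0.2016] [-0.41  0.01 -0.14]
16.4 [0.4954 0.0199 0.2011] [-0.213 -0.189 -0.57  -0.001  0.011 -0.001] 0.2222112647728752
```

servo_tool --translation '[[0.003,-0.035,-0.01],[0.006,-0.07,-0.01],[0.008,-0.105,-0.01],[0.011,-0.14,-0.01],[0.014,-0.175,-0.01],[0.016,-0.21,-0.01],[0.019,-0.245,-0.01],[0.022,-0.285,-0.01]]' --turn '[[0,0,0.14],[0,0,0.28],[0,0,0.42],[0,0,0.56],[0,0,0.7],[0,0,0.84],[0,0,0.98],[0,0,1.12]]'

```text
time: 17.2
ee_pos: [0.4539, 0.3039, 0.2113]
eef_rot: [0.9, -0.437, -0.0, 0.001]
wrist_force: [1.0, -0.6, 0.6]
opening: 0.157
finger_force: 39.4
```

servo_tool --translation '[[0,0,0],[0,0,0],[0,0,0],[0,0,0]]' --turn '[[0,0,0.119],[0,0,0.119],[0,0,0.119],[0,0,0.119]]'

```text
time: 17.6
ee_pos: [0.4545, 0.3021, 0.2115]
eef_rot: [0.874, -0.486, -0.0, 0.0]
wrist_force: [0.6, -0.3, -1.1]
opening: 0.158
finger_force: 39.4
```

```bash
cat > m.py <<'E'
from h import *
import pickle
f=grab_frame('wrist');s=read_state();pickle.dump((f,s),open('w7.pkl','wb'))
g,sg=pickle.load(open('w4.pkl','rb'))
def blade(f,s):
    u,v=map(int,proj(f,s['ee_pos']-[0,0,.0774]));p=f['pixels'][v-12:v+6,u-8:u+9].astype(int);m=((p.max(2)-p.min(2))<40)&(p.min(2)>110)
    y,x=np.nonzero(m);return (u-8+x.mean()).round(2),(v-12+y.mean()).round(2),v-12+y.min(),m.sum(),proj(f,s['ee_pos']-[0,0,.0774])
print('blade before',blade(g,sg),'now',blade(f,s))
def hole(f):
    u,v=map(int,proj(f,(.4535,.303,.05)));x0,y0=u-12,v-10;h=f['pixels'][y0:y0+22,x0:x0+24].astype(int).sum(2)
    m=(h<170).astype(np.uint8);n,l,st,c=cv2.connectedComponentsWithStats(m);i=max(range(1,n),key=lambda i:st[i,4]) if n>1 else 0
    return c[i]+[x0,y0],st[i,4]
for q in(g,f): c,a=hole(q);print('hole',c.round(1),a,onz(q,*c,.05)[:2].round(4))
print(s['time'],s['ee_pos'].round(4),2*np.arctan2(s['eef_rot'][1],s['eef_rot'][0]))
u,v=map(int,proj(f,s['ee_pos']-[0,0,.0774]));cv2.imwrite('pics/w7.png',cv2.cvtColor(cv2.resize(f['pixels'][v-80:v+40,u-80:u+80],(800,600),interpolation=3),cv2.COLOR_RGB2BGR))
E
python3 m.py
```

```text
blade before (np.float64(318.17), np.float64(219.03), np.int64(215), np.int64(36), (np.float64(318.1085891720153), np.float64(219.82074355397594))) now (np.float64(318.2), np.float64(219.68), np.int64(215), np.int64(25), (np.float64(317.2745258124098), np.float64(220.5308326825963)))
hole [313.  191.5] 21 [0.457  0.3046]
hole [317.2 189.2] 88 [0.454  0.3034]
17.65 [0.4546 0.3022 0.2117] -1.0156005953245233
```

View pics/w7.png

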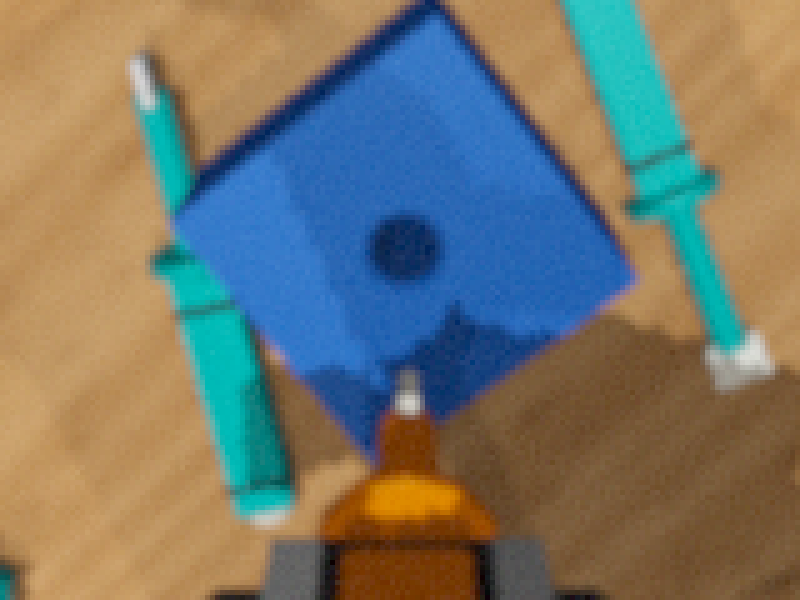

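The tool is straight in the hand, with the blade at crop (408,390) and the hole at (405,248). I'll align to the recorded grasp position (0.4538, 0.3029) and descend to just above the mouth.

servo_tool --translation '[[-0.001,0.0003,0.02],[-0.001,0.0003,0.045],[-0.001,0.0003,0.065],[-0.001,0.0003,0.076],[-0.001,0.0003,0.076],[-0.001,0.0003,0.076],[-0.001,0.0003,0.076]]' --turn '[[0,0,0],[0,0,0],[0,0,0],[0,0,0],[0,0,0],[0,0,0],[0,0,0]]'

```text
time: 18.35
ee_pos: [0.4543, 0.304, 0.1368]
eef_rot: [0.874, -0.487, 0.0, -0.001]
wrist_force: [0.3, 0.0, 0.3]
opening: 0.158
finger_force: 39.4
```

```bash
python3 r.py
```

```text
18.55 [0.4539 0.3039 0.1364] [ 0.011  0.187 -0.449  0.021 -0.001 -0.024] -1.0166038141550786
```

servo_tool --translation '[[0.0007,0.0005,0],[0.0007,0.0005,0],[0.0007,0.0005,0.003],[0.0007,0.0005,0.006],[0.0007,0.0005,0.009],[0.0007,0.0005,0.012],[0.0007,0.0005,0.012]]' --turn '[[0,0,0],[0,0,0],[0,0,0],[0,0,0],[0,0,0],[0,0,0],[0,0,0]]'

```text
time: 19.25
ee_pos: [0.4534, 0.3025, 0.123]
eef_rot: [0.874, -0.487, -0.0, 0.001]
wrist_force: [-0.7, -0.3, -1.0]
opening: 0.156
finger_force: 39.4
```

```bash
python3 r.py
```

```text
19.45 [0.4537 0.3028 0.1238] [-0.239 -0.047  0.06  -0.012  0.036 -0.003] -1.0167105574018023
```

The blade's end is 3.6 mm inside the hole with no force, so I'll continue down.

servo_tool --translation '[[0,0,0.006],[0,0,0.012],[0,0,0.018],[0,0,0.024],[0,0,0.03],[0,0,0.035],[0,0,0.038],[0,0,0.038]]' --turn '[[0,0,0],[0,0,0],[0,0,0],[0,0,0],[0,0,0],[0,0,0],[0,0,0],[0,0,0]]'

```text
time: 20.25
ee_pos: [0.4534, 0.3026, 0.0852]
eef_rot: [0.874, -0.487, -0.0, 0.0]
wrist_force: [0.3, 0.1, -0.3]
opening: 0.159
finger_force: 39.4
```

```bash
python3 r.py
```

```text
20.45 [0.4538 0.3029 0.086 ] [-0.007 -0.182 -0.28  -0.016 -0.004  0.009] -1.0167261862684007
```

Down another 1 mm, then release to 45 %.

servo_tool --translation '[[0,0,0.001],[0,0,0.001],[0,0,0.001]]' --turn '[[0,0,0],[0,0,0],[0,0,0]]'

```text
time: 20.75
ee_pos: [0.4536, 0.3027, 0.0848]
eef_rot: [0.874, -0.487, 0.0, -0.0]
wrist_force: [-0.7, 1.0, -0.2]
opening: 0.157
finger_force: 39.4
```

servo_tool --translation '[[0,0,0],[0,0,0],[0,0,0],[0,0,0],[0,0,0],[0,0,0]]' --turn '[[0,0,0],[0,0,0],[0,0,0],[0,0,0],[0,0,0],[0,0,0]]' --hand 45

```text
time: 21.35
ee_pos: [0.4536, 0.3027, 0.0847]
eef_rot: [0.874, -0.487, 0.0, -0.0]
wrist_force: [0.3, -0.8, 0.3]
opening: 0.453
finger_force: 0.0
```

servo_tool --translation '[[0,0,-0.02],[0,0,-0.05],[0,0,-0.085],[0,0,-0.12],[-0.03,0,-0.14],[-0.05,0,-0.14],[-0.05,0,-0.14],[-0.05,0,-0.14]]' --turn '[[0,0,0],[0,0,0],[0,0,0],[0,0,0],[0,0,0],[0,0,0],[0,0,0],[0,0,0]]'

```text
time: 22.15
ee_pos: [0.4269, 0.3453, 0.2245]
eef_rot: [0.874, -0.486, -0.0, 0.0]
wrist_force: [0.1, -0.5, 0.1]
opening: 0.452
finger_force: 0.0
```

```bash
python3 - <<'E'
from g import *
f=grab_frame('wrist');s=read_state();pickle.dump((f,s),open('w8.pkl','wb'));print(s['time'],s['ee_pos'].round(4))
h=cv2.cvtColor(f['pixels'],cv2.COLOR_RGB2HSV)
m=cv2.inRange(h,(3,150,60),(22,255,255))
u,v=map(int,proj(f,(.4538,.3029,.09)));k=np.zeros_like(m);k[max(v-50,0):v+50,u-40:u+40]=m[max(v-50,0):v+50,u-40:u+40]
w=cv2.inRange(h,(0,0,200),(180,40,255));w2=np.zeros_like(w);w2[max(v-30,0):v+30,u-25:u+25]=w[max(v-30,0):v+30,u-25:u+25]
n,l,st,c=cv2.connectedComponentsWithStats(w2);print('expected top',proj(f,(.4538,.3029,.115)),[(c[i].round(1),st[i,4],onz(f,*c[i],.115)[:2].round(4)) for i in range(1,n) if st[i,4]>20])
y,x=np.nonzero(k);print('orange x',x.min(),x.max(),'y',y.min(),y.max(),'collar expected',proj(f,(.4538,.3029,.054)))
t=grab_frame('top');T0=pickle.load(open('F.pkl','rb'))['top']
for q in(T0,t):
  for nm,lo,hi in(('g',(50,120,100),(70,255,255)),('r',(0,60,120),(8,255,255)),('r2',(168,50,100),(180,255,255))):
    print(nm,[(cc.round(1),st[4]) for cc,st,px in comps(q,lo,hi,(425,185,456,225),2)])
d=cv2.absdiff(T0['pixels'],t['pixels']).max(2);n,l,st,c=cv2.connectedComponentsWithStats((d>60).astype(np.uint8));print([(c[i].round(0),st[i,4]) for i in range(1,n) if st[i,4]>15])
E
```

```text
22.2 [0.4271 0.3449 0.2243]
expected top (np.float64(316.5515111144923), np.float64(141.8897642512473)) [(array([317.6, 143. ]), np.int32(163), array([0.4527, 0.3032]))]
orange x 308 328 y 124 151 collar expected (np.float64(316.7663351748727), np.float64(133.34505088092413))
g [(array([435.5, 194. ]), np.int32(6))]
r [(array([441.9, 199.8]), np.int32(11))]
r2 []
g []
r [(array([436.1, 199.7]), np.int32(9))]
r2 []
[(array([250., 233.]), np.int32(8987)), (array([301., 187.]), np.int32(142)), (array([441., 202.]), np.int32(20)), (array([319., 248.]), np.int32(370)), (array([192., 328.]), np.int32(238)), (array([177., 333.]), np.int32(735)), (array([235., 320.]), np.int32(69)), (array([ 52., 376.]), np.int32(3426)), (array([120., 383.]), np.int32(319)), (array([  8., 391.]), np.int32(42)), (array([234., 389.]), np.int32(152)), (array([  3., 392.]), np.int32(46))]
```

The tool stands upright and released. A last check of the pointer from above.

servo_tool --translation '[[0.233,0.114,0],[0.233,0.114,0],[0.233,0.114,0],[0.233,0.114,0],[0.233,0.114,0],[0.233,0.114,0],[0.233,0.114,0],[0.233,0.114,0]]' --turn '[[0,0,0],[0,0,0],[0,0,0],[0,0,0],[0,0,0],[0,0,0],[0,0,0],[0,0,0]]'

```text
time: 23.05
ee_pos: [0.4531, 0.087, 0.2246]
eef_rot: [0.873, -0.487, -0.0, 0.0]
wrist_force: [0.2, 0.5, 0.3]
opening: 0.451
finger_force: 0.0
```

```bash
python3 - <<'E'
from g import *
f=grab_frame('wrist');s=read_state();print(s['time'],s['ee_pos'].round(4))
c=np.array([.4954,.0194]);u,v=map(int,proj(f,(.4955,.0193,.05)));b=(u-45,max(v-45,0),u+45,v+45)
for nm,q,lo,hi in(('green',f,(45,80,60),(80,255,255)),('red',{'pixels':f['pixels'][...,::-1]},(108,60,70),(130,255,255))):
  for cc,st,px in comps(q,lo,hi,b,3):
    P=np.array([onz(f,*p,.048)[:2] for p in px])-c;a=np.arctan2(P[:,1],P[:,0]);r=np.hypot(*P.T);print(nm,st[4],a.min().round(3),a.max().round(3),a.mean().round(3),r.min().round(4),r.max().round(4))
E
```

```text
23.1 [0.4531 0.0875 0.2246]
green 40 0.026 0.245 0.117 0.0242 0.0329
red 51 0.004 0.322 0.161 0.0087 0.0292
```

```bash
python3 -c "
from bench import *
print(finish_job())"
```

```text
the job is handed in; nothing more can be done
None
```

The job is handed in. By my last camera check the pointer sits about 0.025 rad from the middle of the green mark, and the orange tool stands upright and released in its stand; the hand-in itself returned no verdict.

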